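# Hang the refilled tube bin on the rail and tug it

## Task

Hang the filled tube bin that stands on the worktop on the stand's rail, midway between the two bins hanging there, its hook fully home over the rail (someone has reset the rail's height, so feel for it). Before letting go, tug the bin straight down for a moment with about 10 N (a one-kilo pull) to prove that the hook holds; then let go and leave it hanging with its tubes in it. Work gently: never load the stand with more than about 20 N in all, and leave the hung bins and the other things alone.

Things in the scene. Friction and masses are not known exactly. Their poses are not given: they have to be found in the camera images.
- bin: Bin to hang: grey plastic, open on top, 120 long (x), 56 wide (y), 70 mm high at the back, walls 3 mm; at the start upright on the worktop, its back turned to the left, two tubes lying in it. Origin: centre of its underside; +x to its back, +z up. Back wall's outer face at x = 60 mm. About 0.15 to 0.3 kg. When hung home its underside is 67 mm below the rail's upper edge.
- bin_grip (a point): Good place to grip bin, from above across its 56 mm width: x = +35, y = 0, z = 46 mm in the bin's frame, midway between the two flat parallel side walls (70 mm high from x = -10 to +60 mm, from there sloping down to the 36 mm high front). Empty air itself; axes as the bin's.
- bin_hook (a point): Throat of the bin's hook, at x = 64, y = 0, z = 67 mm in the bin's frame. The hook is an upside-down U, 48 mm wide, behind the back wall: top strip with its underside at z = 67 mm, and a 3 mm thick down-turned lip, x = 68 to 71 mm, lower edge at z = 56 mm. So 8 mm are open between back wall and lip. Hung home, this point lies on the rail's upper edge.
- bin_foot (a point): Rear end of the bin's two foot ribs, at x = 72.5, y = 0, z = 6 mm in the bin's frame. The ribs (5 mm thick, at y = -17 and +17 mm, z = 1 to 11 mm) stick out of the back wall and reach 1.5 mm farther back than the hook; they bear on the stand's panel.
- stand: Bench stand, rigid: white steel panel 430 wide, 173 mm high on two foot plates (4 mm thick, 100 mm forward at its ends) whose levelling screws hold them 10 to 22 mm over the worktop. Origin: below the middle of the panel's flat front face (its x = 0 plane), at the plates' undersides; +x away from the robot, y along the panel, z up. Carries the rail and two hung bins at y = +140 and -140 mm.
- rail_low (a point): Lowest setting of the rail's upper edge at mid length: x = -8, y = 0, z = 152 mm in the stand's frame. The rail is clamped in slots, 0 to 12 mm higher than this point (look or feel). J-section, rigid, 420 mm long: lip 3 mm thick, x = -9.5 to -6.5 mm; behind it a gap of 6.5 mm to the panel, 16 mm deep; the rail's underside is 20 mm below its upper edge.
- rib_line (a point): On the panel's face, x = 0, y = 0, z = 120 mm in the stand's frame. Bring the bin in level from the front with its foot ribs (point bin_foot) at about this height: at every rail setting they pass under the rail and the hook passes over it. Ribs touching the panel, the hook clears the back of the rail's lip by 2 mm, the back wall its front by 3 mm; then straight down until the hook bears on it.
- tube_a: Stoppered sample tube, 16 mm thick at the cap, 89 mm long, lying in the bin. Origin at the centre of its round end, z axis along the tube to the cap.
- tube_b: Second such tube lying in the bin.
- tube_rack: Bystander: blue wire tube rack, 238 x 108 x 66 mm, on the left of the worktop.
- lab_timer: Bystander: flat white lab timer, 66 x 72 x 16 mm, lying on the worktop in front of the stand.
- petri_dish: Bystander: lidded petri dish, 90 mm across, 15 mm high, on the right beside the stand.
Not all that is in view belongs to the job. Leave any pink or yellow look-alike of the bin alone.

How it is judged:
On the way, in this order (a step that is already met when the one before it is completed fails the run):
1. the bin is lifted clear of the worktop in the gripper (height (world z) of bin above 0.04 m and contact force between the fingers and bin above 1 N), for 0.2 s.
2. hooked home on the rail between the neighbours and still in the gripper, the bin is tugged down: the rail carries at least 5 N (z of rail_edge in the frame of bin_hook between -0.005 and 0.002 m and x of bin_hook in the frame of stand between -0.012 and -0.004 m and y of bin_hook in the frame of stand between -0.06 and 0.06 m and angle between bin's own z axis and vertical below 0.12 rad and contact force between the fingers and bin above 1 N and contact force between bin and rail_edge above 5 N), for 0.3 s.
At the end, for the whole second after the job is handed in: The bin hangs released and at rest on the rail, which carries it: hook throat within 3.5 mm of its bearing height on the rail's edge and 4 to 12 mm in front of the panel, within 60 mm of the rail's middle, tilted less than 0.12 rad, both tubes still in it (z of rail_edge in the frame of bin_hook between -0.005 and 0.002 m and x of bin_hook in the frame of stand between -0.012 and -0.004 m and y of bin_hook in the frame of stand between -0.06 and 0.06 m and angle between bin's own z axis and vertical below 0.12 rad and contact force between bin and rail_edge above 0.5 N and contact force between the fingers and bin below 0.1 N and linear speed of bin below 0.02 m/s and distance between each of tube_a, tube_b and bin below 0.085 m); the robot touches nothing.
It fails at once if the bin is pressed or pulled against the stand or rail with more than 30 N (contact force between bin and stand above 30 N).
It fails at once if the fingers strike the stand or a bin hung on it with more than 8 N (contact force between the fingers and stand above 8 N).
It fails at once if the rack, the timer or the petri dish is displaced by more than 20 mm (distance of any of tube_rack, lab_timer, petri_dish from where it was at the start of the episode above 0.02 m).
It fails at once if a tube falls out of the bin (distance between any of tube_a, tube_b and bin above 0.12 m).
It also fails if it takes over 67 s, if anything falls off the work surface, if the arm or the gripper's body presses on something with over 40 N, if the wrist force passes 120 N, or if a joint passes its speed limit or range.

## Robot

A 6-joint arm with a two-finger parallel gripper is mounted at the origin on a cart in front of the work surface, level with it; the furniture and walls round the work are solid. World frame = base frame: x ahead of the robot, y to its left, z up, the work surface at z = 0. Lengths are in m, angles in rad, forces in N, time in s.
With the tool pointing down it reaches from about 0.35 to 0.775 m from the base axis. Payload 5.5 kg.
Tool frame: the origin (TCP) lies midway between the tips of the shut fingers; the grasp point (between the pads) lies 19 mm behind it; z points along the fingers, y is the direction in which the jaws open and shut (so a half turn about z gives the same grasp; the last joint's range is limited). The gripper opens to 85 mm and grips with 20 to 120 N. Pads are 22 mm wide; open, the fingers measure 114 mm over their backs; the gripper's body (76 mm by 85 mm) begins 54 mm behind the grasp point. The pads swing forward as they close: fully open they stand 13 mm farther back than shut.
Start: joints at [1.182, 0.313, 0.046, 1.304, 0, 1.431], TCP at [0.142, 0.557, 0.231] pointing down, gripper open.
Joint ranges: [-2.76, 2.76], [-0.86, 1.69], [-1.03, 1.26], [-2.2, 2.34], [-1.47, 1.5], [-3.14, 3.14]. Speed limits (rad/s): [2.57, 2.57, 3.14, 3.14, 3.14, 3.14].

## Interface

Orientations are given as a unit quaternion [w, x, y, z].
In Python, from workcell import env gives the robot as it stands.
- The arm moves only by the shell command python3 -m pendant 'ROWS' [FORCE]. ROWS is JSON, a list of rows, each a list of 3 entries, a list of its own where there are three numbers: the shift along the tool's x, y, z each as a share of 20 mm, from -1 to 1, then the turn about the tool's z as a share of 6 degrees, from -1 to 1, then the closure, from -1 (fully open) to 1 (shut). In form: [[[tx, ty, tz], turn, claw], ...]. A call has 1 to 12 rows; each row shifts and turns the commanded pose from where the row before left it, along the tool's axes as they then stand; what a row does not reach is not made up. A row lasts 1/8 s, in which the tool goes at most 62.5 mm and 10.7 degrees, less where a joint would pass 70% of its speed; a pose out of reach is approached as far as the arm can. A call with a number of a shift or a turn outside -1 to 1 is refused whole. A call with a gripper value outside its range is refused whole. The fingers move at their own pace and stop on an object; FORCE is the grip in N (left out, the last holds). Time passes only in rows, so rows that do not move let the fingers close. It gives the time, the measured TCP pose, the force and the opening at its end, in the units of the state.
- env.get_state(): the state, without advancing time (a new reading comes with each control period).
- env.read_camera(name): name is "side" or "top" or "wrist"; returns a dict with "color" (480x640x3 uint8, blue, green, red), "mtx" (3x3 intrinsics, pixels), "view" (4x4, takes a point from world to camera coordinates). Camera axes: x right, y down, z forward; pixel columns grow to the right and rows downward; lengths in m; the calibration is good to about 2 mm. A picture is of the moment at which its call begins. There is no depth.
- env.hand_in(): hands the job in, once; it reports no verdict.
Trained networks look in the newest picture that a camera, given by its name, has taken for a name from the list of things; names that differ only in an ending like _2 or _b are one class to them, and where a whole thing is asked for, a point or a joint stands for the part that bears it (a point fixed in the world has none). Each returns a list of dicts, best first, with "p" (0 to 1); they miss things now and then, are a little off and sometimes report something else, mostly with a low value. They report only what shows in the picture. A call takes as long as a camera call. They do not tell look-alikes from the thing itself.
- env.boxes_of(camera, thing): "location" ([column, row] in pixels, amid what is visible of it).
- env.cut_out(camera, thing): "region" (480x640 bool, what is visible of it) and "location" ([column, row] in pixels, amid what is visible of it).
The state is a dict: "clock": time; "joint_pos": joint angles; "qvel": joint speeds; "tau": joint torques, N m; "tcp_pos": TCP position; "orientation": TCP orientation; "wrist_force": force on the tool from outside, world axes, zero at the start; "ft_torque": the same for the moment, N m; "finger_gap": finger opening in m.
Only numpy, scipy, OpenCV 4.12 (cv2) and the standard library are available. Lean on these libraries where they do the work, as an engineer would, in place of code of your own. Each camera call takes 0.05 s, during which the arm holds its last target.

## Working session

There is one attempt and no reset: what is moved stays moved. The work goes in short steps, Python scripts to look and compute and a shell command to move; the robot and the scene stay as the last step left them, time stands still between calls to the robot, and variables do not carry over. Pictures are saved under pics/ and viewed, and the job is handed in when it is done.

```bash
mkdir -p pics; ls
python3 - <<'E'
from workcell import env
import cv2
s=env.get_state(); print({k:(v if not hasattr(v,'tolist') else v.tolist()) for k,v in s.items()})
for c in ("side","top","wrist"):
    im=env.read_camera(c); cv2.imwrite(f"pics/{c}0.png",im["color"]); print(c,im["mtx"].round(1).tolist(),im["view"].round(3).tolist())
    for t in ("bin","stand","rail_low","bin_hook","bin_grip","tube_rack","lab_timer","petri_dish","tube_a"):
        print(t,[(round(d["p"],2),[round(float(x)) for x in d["location"]]) for d in env.boxes_of(c,t)])
E
```

```text
pics
{'clock': 0.0, 'joint_pos': [1.1824167281412665, 0.3140286945745018, 0.04498026040773866, 1.3035809696083005, -2.588713308746376e-05, 1.431248643916337], 'qvel': [-0.0011397229705800997, -0.0013331194786858744, 0.0010840523665114994, -0.0005574342164317061, 8.49753355853053e-05, 0.0011231787118934835], 'tau': [0.0005117301952850539, -48.0630362033844, 29.853014945983887, 0.019400566234253347, -5.915872634432162e-05, -1.5209024013529415e-05], 'tcp_pos': [0.1414017438237912, 0.5568231852589565, 0.23039328515944554], 'orientation': [-0.00022663781679175895, 0.12409516302840348, 0.9922698979122817, -0.0008881696933659675], 'wrist_force': [0.2954223134982368, -0.9122391968108373, 0.6747241080121517], 'ft_torque': [0.021258059790605893, -0.004242710796835296, 0.03455189390143987], 'finger_gap': 0.08502114774664433}
side [[509.9, 0.0, 313.2], [0.0, 509.9, 230.5], [0.0, 0.0, 1.0]] [[-0.998, -0.055, -0.023, 0.506], [-0.001, 0.404, -0.915, 0.203], [0.059, -0.913, -0.403, 1.522], [0.0, 0.0, 0.0, 1.0]]
bin [(0.96, [344, 224]), (0.87, [351, 249]), (0.7, [346, 203]), (0.57, [300, 215])]
stand
[... 619 characters left out ...]
[(0.74, [250, 206])]
bin_hook [(0.91, [495, 277]), (0.89, [415, 273]), (0.76, [447, 225]), (0.69, [351, 279])]
bin_grip [(0.91, [494, 276]), (0.81, [446, 222]), (0.8, [351, 283]), (0.68, [417, 274]), (0.59, [345, 274])]
tube_rack [(0.87, [128, 264])]
lab_timer [(0.72, [227, 276])]
petri_dish [(0.91, [386, 208])]
tube_a [(0.57, [344, 275]), (0.56, [347, 283]), (0.44, [248, 209])]
wrist [[340.4, 0.0, 320.0], [0.0, 340.4, 240.9], [0.0, 0.0, 1.0]] [[0.246, 0.969, 0.0, -0.576], [0.92, -0.233, 0.316, -0.042], [0.306, -0.077, -0.949, 0.381], [0.0, 0.0, 0.0, 1.0]]
bin []
stand []
rail_low []
bin_hook [(0.16, [247, 398])]
bin_grip []
tube_rack [(0.78, [249, 394])]
lab_timer []
petri_dish []
tube_a []
```

View pics/side0.png

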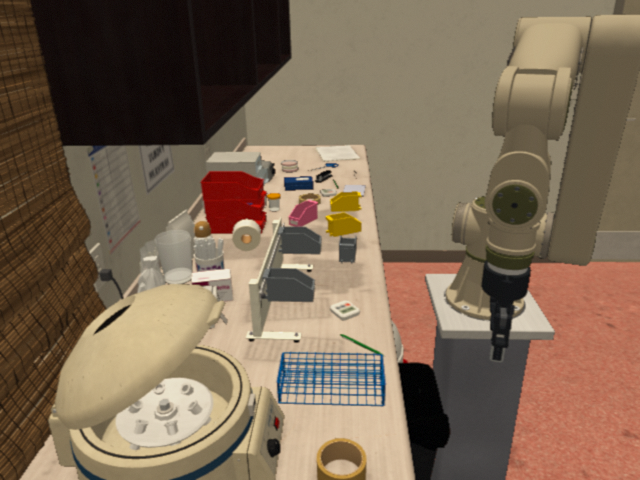

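View pics/top0.png

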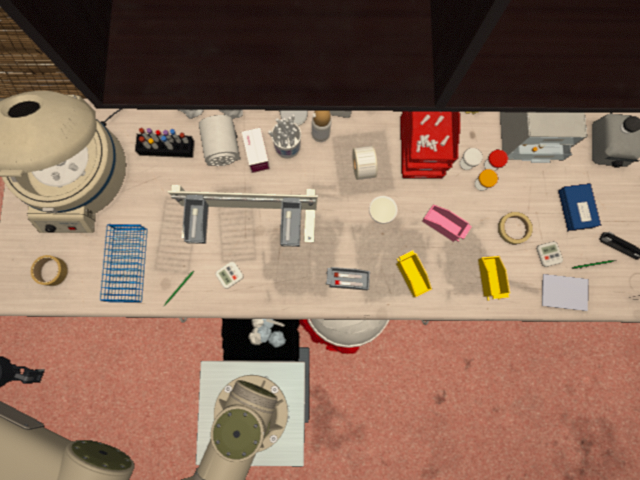

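View pics/wrist0.png

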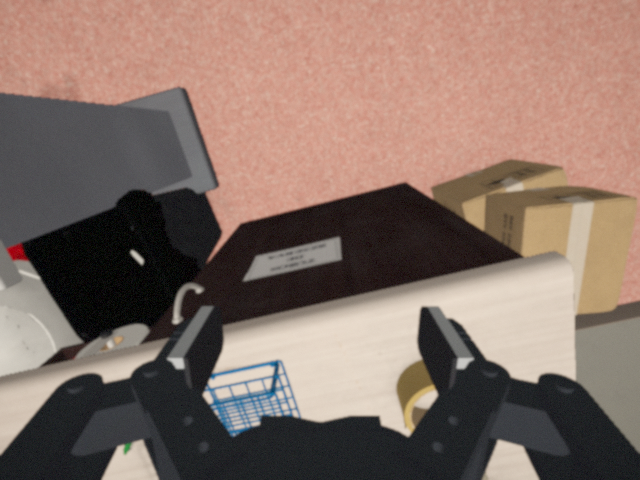

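The top view shows the grey bin with two tubes at (347,279), its back to the left. Look-alikes are the yellow bins at (414,272) and (494,278), the pink one at (447,222), and the two hung grey bins at (195,220) and (291,224). I choose the grey one at top (347,279) and side (348,249), and will check it in a crop.

```bash
cat > h.py <<'E'
import numpy as np, cv2
from workcell import env
def P(c): return c["mtx"]@c["view"][:3]
def proj(c,X):
    X=np.atleast_2d(X); q=(P(c)@np.c_[X,np.ones(len(X))].T).T; return q[:,:2]/q[:,2:]
def tri(obs):  # [(cam,pix),...]
    A=[]
    for c,(u,v) in obs:
        p=P(c); A+= [u*p[2]-p[0], v*p[2]-p[1]]
    A=np.array(A); A/=np.linalg.norm(A[:,:3],axis=1,keepdims=True)
    X=np.linalg.lstsq(A[:,:3],-A[:,3],rcond=None)[0]; return X
def onz(c,uv,z):
    R=c["view"][:3,:3];t=c["view"][:3,3]; o=-R.T@t
    d=R.T@np.linalg.solve(c["mtx"],[uv[0],uv[1],1.]); return o+d*(z-o[2])/d[2]
def crop(c,name,box,s):
    x0,y0,x1,y1=box; im=c["color"][y0:y1,x0:x1]; cv2.imwrite(name,cv2.resize(im,None,fx=s,fy=s,interpolation=cv2.INTER_CUBIC))
E
python3 - <<'E'
from h import *
t=env.read_camera("top"); s=env.read_camera("side")
print("campos",-t["view"][:3,:3].T@t["view"][:3,3],-s["view"][:3,:3].T@s["view"][:3,3])
print("bin",tri([(t,(347,279)),(s,(348,249))]))
for n,uv in dict(bin=(347,279),hl=(195,220),hr=(291,224),timer=(230,274),petri=(383,209),panL=(172,190),panR=(316,194),rack=(125,264)).items():
    print(n,onz(t,uv,0).round(3),onz(t,uv,.07).round(3),onz(t,uv,.16).round(3))
crop(t,"pics/t_bin.png",(310,250,390,310),8)
crop(t,"pics/t_st.png",(160,170,330,260),4.5)
crop(s,"pics/s_bin.png",(240,180,400,300),5)
E
```

```text
campos [ 0.24090577 -0.16366899  1.53308839] [0.41465323 1.33511274 0.81098226]
bin [ 0.39968506 -0.29023863  0.02190291]
bin [ 0.403 -0.292  0.   ] [ 0.395 -0.286  0.07 ] [ 0.386 -0.279  0.16 ]
hl [0.589 0.197 0.   ] [0.573 0.181 0.07 ] [0.553 0.16  0.16 ]
hr [ 0.579 -0.113  0.   ] [ 0.563 -0.115  0.07 ] [ 0.544 -0.118  0.16 ]
timer [0.415 0.078 0.   ] [0.407 0.067 0.07 ] [0.397 0.053 0.16 ]
petri [ 0.631 -0.41   0.   ] [ 0.613 -0.399  0.07 ] [ 0.591 -0.384  0.16 ]
panL [0.689 0.278 0.   ] [0.668 0.258 0.07 ] [0.642 0.232 0.16 ]
panR [ 0.68  -0.193  0.   ] [ 0.66  -0.191  0.07 ] [ 0.634 -0.19   0.16 ]
rack [0.444 0.413 0.   ] [0.435 0.386 0.07 ] [0.423 0.353 0.16 ]
```

View pics/t_bin.png

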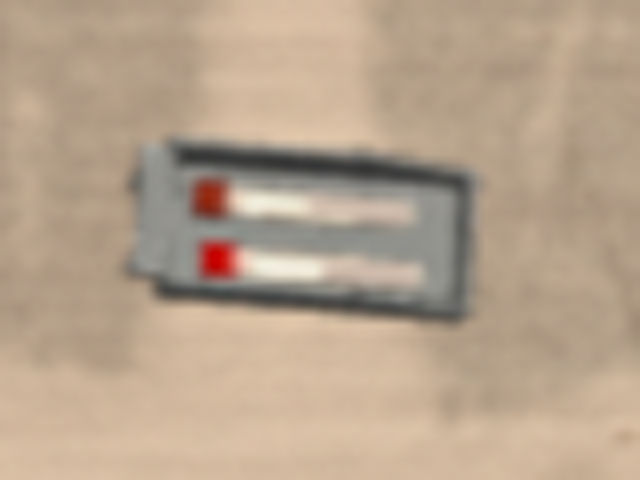

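View pics/t_st.png

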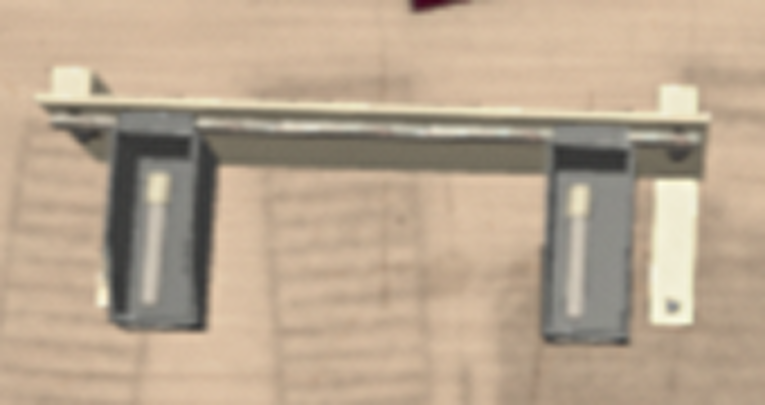

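View pics/s_bin.png

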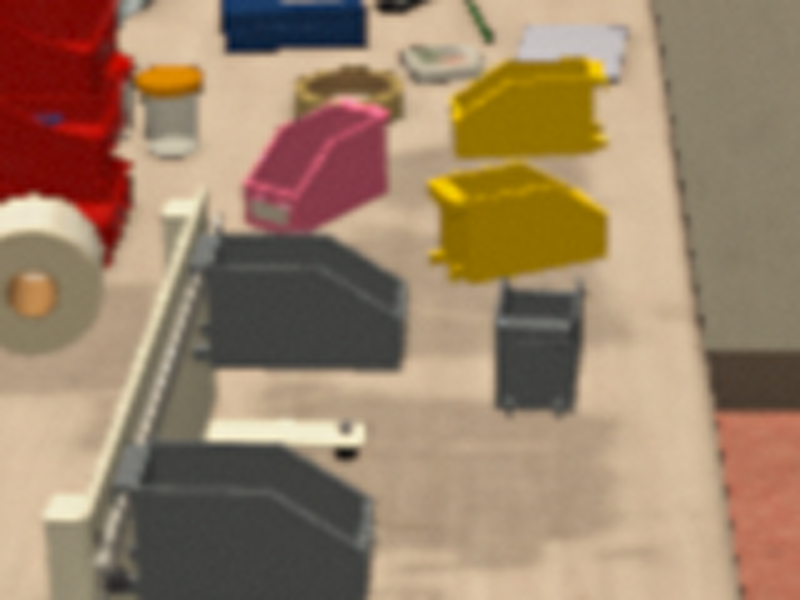

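Crop check: grey bin, red-capped tubes in it, back/hook to the left at crop (150,210), tilted a few degrees. I now fit its pose and the stand's to the visible corners.

Run:
```python
from h import *
from scipy.optimize import least_squares
t=env.read_camera("top"); s=env.read_camera("side")
def pose(p,M): 
    c,sn=np.cos(p[2]),np.sin(p[2]); M=np.array(M,float)
    return np.c_[p[0]+c*M[:,0]-sn*M[:,1], p[1]+sn*M[:,0]+c*M[:,1], M[:,2]+(p[3] if len(p)>3 else 0)]
M=[(.06,-.028,.07),(.06,.028,.07),(-.06,-.028,.036),(-.06,.028,.036),(.071,-.024,.07),(.071,.024,.07)]
T=np.array([(172,140),(158,295),(478,172),(465,318),(145,143),(138,272)])/8.+(310,250)-0.0
f=lambda p:(proj(t,pose(p,M))-T).ravel()
r=least_squares(f,[.4,-.29,1.57]); print(r.x,np.degrees(r.x[2]),r.fun.round(1))
print("side hook corners",proj(s,pose(r.x,M)).round(1).tolist())
g=pose(r.x,[(.035,0,.046)]); print("grip",g)
# stand: panel top front corners; points in top & side
a=np.array([(40,100),(708,120),(55,120),(700,138)])/4.5+(160,170)
for z in (.183,.189,.195): print(z,onz(t,a[0],z),onz(t,a[1],z))
for z in (.165,.17,.175): print(z,onz(t,a[2],z),onz(t,a[3],z))
crop(s,"pics/s_st.png",(240,210,330,350),5.5*0.75)
crop(s,"pics/s_b2.png",(330,230,365,270),15)
```

```text
[ 0.39830323 -0.29753805  1.50441038] 86.19636568720138 [-0.  -0.1  0.5 -1.  -0.1  0.2  0.6  0.1 -0.4  0.5 -0.6  0.3]
side hook corners [[338.9, 242.7], [355.4, 243.2], [341.4, 237.2], [356.8, 237.7], [339.9, 244.2], [354.1, 244.6]]
grip [[ 0.40062503 -0.26261514  0.046     ]]
0.183 [0.6286899  0.23373363 0.183     ] [ 0.61939456 -0.19319592  0.183     ]
0.189 [0.62696653 0.23196752 0.189     ] [ 0.6177125 -0.1930647  0.189    ]
0.195 [0.62524316 0.2302014  0.195     ] [ 0.61603044 -0.19293347  0.195     ]
0.165 [0.62055707 0.22850398 0.165     ] [ 0.61238573 -0.18849302  0.165     ]
0.17 [0.61916954 0.22707069 0.17      ] [ 0.61102807 -0.1884023   0.17      ]
0.175 [0.61778202 0.2256374  0.175     ] [ 0.60967041 -0.18831157  0.175     ]
```

View pics/s_st.png

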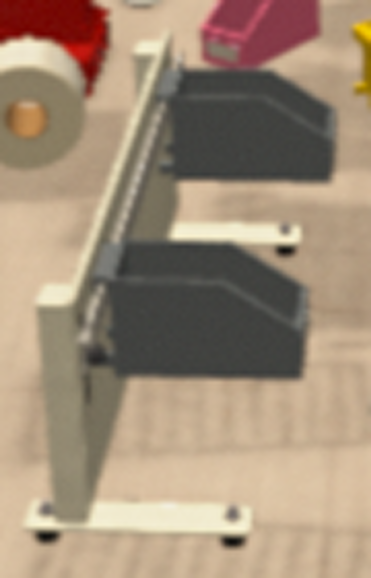

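View pics/s_b2.png

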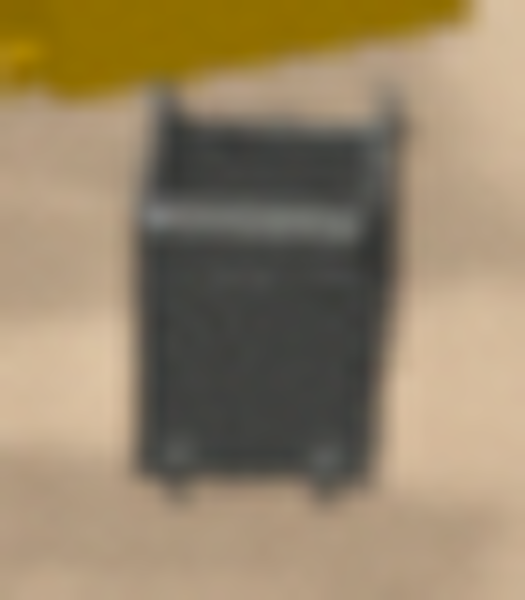

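The side view puts the bin's hook edge at (339.9,244.1) and (353.9,244.x). The top-view fit predicts (339.9,244.2) and (354.1,244.6), so the bin's height and pose agree: grip at (0.401,-0.263,0.046), yaw 86.2°. On the way I'll stop before the stand for wrist-camera views of the rail.

```bash
python3 -m pendant '[[[0,0,-1],-0.79,-1],[[0,0,-1],-0.79,-1],[[0,0,-1],-0.79,-1],[[-0.56,-1,0],0,-1],[[-0.56,-1,0],0,-1],[[-0.56,-1,0],0,-1],[[-0.56,-1,0],0,-1],[[-0.56,-1,0],0,-1],[[-0.56,-1,0],0,-1],[[-0.56,-1,0],0,-1],[[-0.56,-1,0],0,-1],[[-0.56,-1,0],0,-1]]' 60
python3 -m pendant '[[[-0.56,-1,0],0,-1],[[-0.56,-1,0],0,-1],[[-0.56,-1,0],0,-1],[[-0.56,-1,0],0,-1],[[-0.56,-1,0],0,-1],[[-0.56,-1,0],0,-1],[[-0.56,-1,0],0,-1],[[-0.56,-1,0],0,-1],[[-0.56,-1,0],0,-1],[[-0.56,-1,0],0,-1],[[-0.56,-1,0],0,-1],[[0,0,0],0,-1]]'
python3 - <<'E'
from h import *
c=env.read_camera("wrist"); print(env.get_state()["tcp_pos"],env.get_state()["orientation"],-c["view"][:3,:3].T@c["view"][:3,3]); cv2.imwrite("pics/w1.png",c["color"])
np.savez("w1.npz",**c)
E
```

```text
clock: 3.2
tcp_pos: [0.2426, 0.3766, 0.2914]
orientation: [0.0, 0.0, 1.0, 0.0]
wrist_force: [0.2, 0.7, -0.2]
finger_gap: 0.0849
clock: 4.7
tcp_pos: [0.3659, 0.1564, 0.2913]
orientation: [0.0, 0.002, 1.0, 0.0]
wrist_force: [0.1, -0.5, 0.3]
finger_gap: 0.0856
[0.36542692 0.15693446 0.29132899] [-3.38373089e-05  1.14956813e-03  9.99999319e-01  1.98185973e-04] [0.2852267  0.15756524 0.4349098 ]
```

View pics/w1.png

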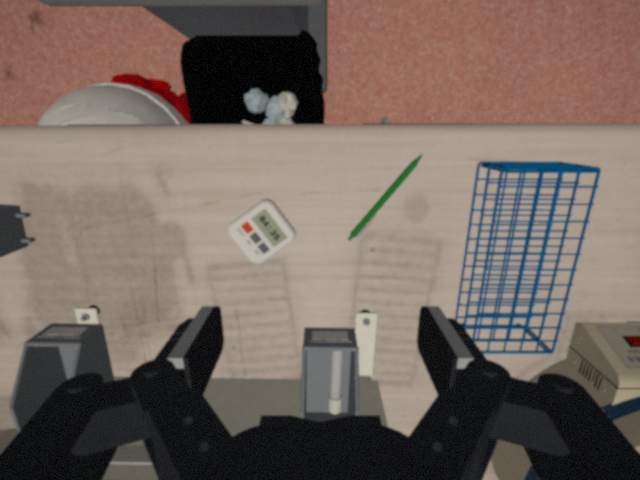

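The timer shows at (262,230), the left hung bin at (330,370) and the right one at (60,370). The rail is hidden at the bottom behind the gripper, so I move forward to see it.

```bash
python3 -m pendant '[[[-0.7,-1,0],0,-1],[[-0.7,-1,0],0,-1],[[-0.7,-1,0],0,-1],[[-0.7,-1,0],0,-1],[[-0.7,-1,0],0,-1],[[-0.3,-1,0],0,-1],[[0,0,0],0,-1],[[0,0,0],0,-1]]'
python3 - <<'E'
from h import *
c=env.read_camera("wrist"); print(env.get_state()["tcp_pos"],-c["view"][:3,:3].T@c["view"][:3,3]); cv2.imwrite("pics/w2.png",c["color"])
np.savez("w2.npz",**c)
E
python3 -m pendant '[[[0,-1,-1],0,-1],[[0,-1,-1],0,-1],[[0,-1,-1],0,-1],[[0,-1,-1],0,-1],[[0,0,0],0,-1],[[0,0,0],0,-1]]'
python3 - <<'E'
from h import *
c=env.read_camera("wrist"); print(env.get_state()["tcp_pos"],-c["view"][:3,:3].T@c["view"][:3,3]); cv2.imwrite("pics/w3.png",c["color"])
np.savez("w3.npz",**c)
E
```

```text
clock: 5.75
tcp_pos: [0.4409, 0.038, 0.2913]
orientation: [-0.0, -0.0, 1.0, 0.0]
wrist_force: [0.3, 0.2, 0.5]
finger_gap: 0.0853
[0.44087822 0.0380518  0.29135299] [0.36031719 0.03885716 0.43491561]
clock: 6.55
tcp_pos: [0.441, -0.042, 0.3708]
orientation: [-0.0, -0.0, 1.0, 0.0]
wrist_force: [-0.5, 0.8, -0.0]
finger_gap: 0.0854
[ 0.44084177 -0.04190938  0.37054647] [ 0.36043382 -0.04115408  0.51440366]
```

View pics/w2.png

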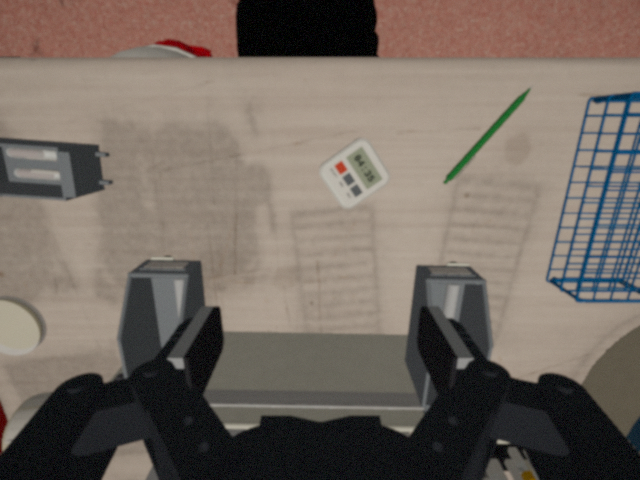

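View pics/w3.png

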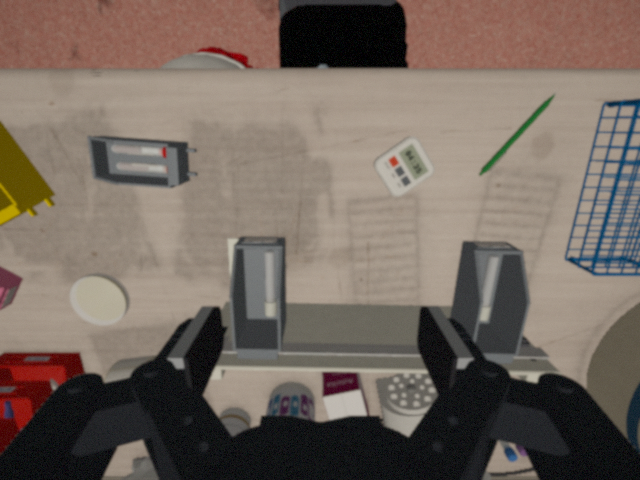

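The hung bins' hooks show at (445,390) and (165,370) in w2, and at (258,345) and (495,350) in w3. The rail and panel top strip runs across row ~405 in w2 and ~358 in w3. I'll zoom in.

Run:
```python
from h import *
a=dict(np.load("w2.npz"));b=dict(np.load("w3.npz"))
crop(a,"pics/w2z.png",(200,325,430,440),3.4)
crop(b,"pics/w3z.png",(215,295,435,385),3.6)
crop(b,"pics/w3y.png",(215,225,300,385),3.6)
crop(b,"pics/w3r.png",(440,230,560,385),3.6)
```

```text
(no output)
```

View pics/w2z.png

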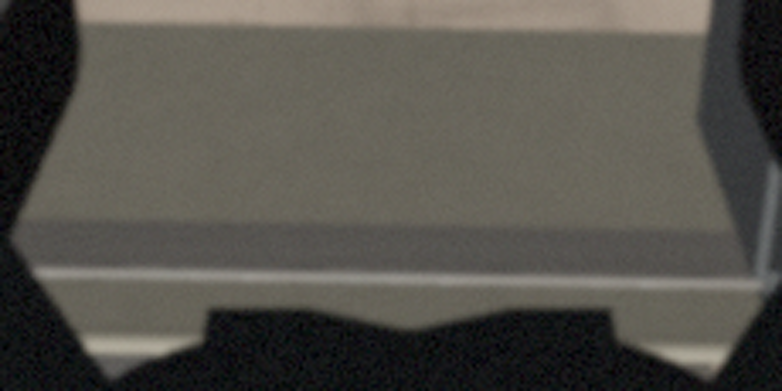

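View pics/w3z.png

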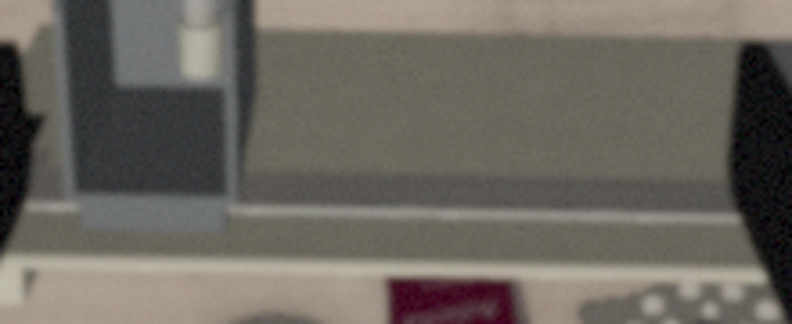

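View pics/w3y.png

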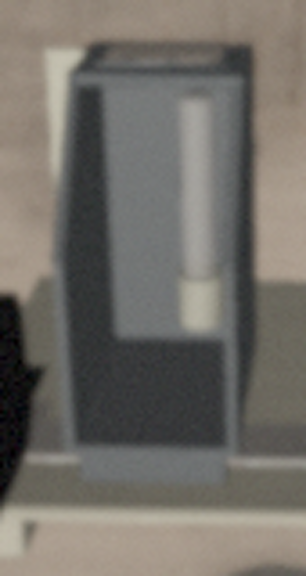

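View pics/w3r.png

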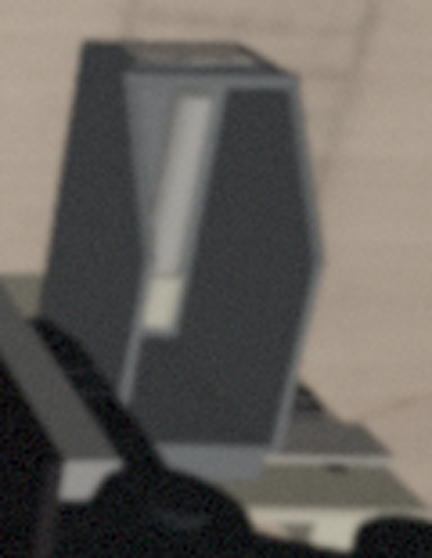

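```bash
cat > fit.py <<'E'
from h import *
from scipy.optimize import least_squares
a=dict(np.load("w2.npz"));b=dict(np.load("w3.npz"));t=env.read_camera("top");s=env.read_camera("side")
A=lambda *q:[(u/3.4+200-.35,v/3.4+325-.35) for u,v in q]
B=lambda *q:[(u/3.6+215-.36,v/3.6+295-.36) for u,v in q]
def W(p,M):
    x,y,w,h,r=p; c,sn=np.cos(w),np.sin(w); M=np.atleast_2d(M).astype(float)
    return np.c_[x+c*M[:,0]-sn*M[:,1],y+sn*M[:,0]+c*M[:,1],M[:,2]+h]
def line(p,c,x,z,pts):
    q=proj(c,W(p,[(x,-.1,z),(x,.1,z)])); return [q[0,1]+(q[1,1]-q[0,1])*(u-q[0,0])/(q[1,0]-q[0,0])-v for u,v in pts]
def res(p):
    R=.152+p[4]; o=[]
    for c,F,L in ((a,A,[(-.0095,R-.02,(100,221),(700,231)),(-.0095,R,(100,268),(700,277)),(-.0065,R,(100,278),(700,289)),(0,.173,(95,340),(700,346))]),
                (b,B,[(-.0095,R-.02,(300,173),(700,181)),(-.0095,R,(300,206),(700,215)),(-.0065,R,(300,213),(700,221)),(0,.173,(50,254),(700,268))])):
        for x,z,*q in L: o+=line(p,c,x,z,F(*q))
    for y,u,v in ((-.164,237.2,354),(-.116,277.5,354),(.164,513.6,359)):
        o.append(proj(b,W(p,(-.008+.0035,y,R+.003)))[0,0]-u)
    for y,u in ((.215,40/4.5+160),(-.215,708/4.5+160)): o.append(proj(t,W(p,(0,y,.173)))[0,0]-u)
    return np.array(o)
if __name__=="__main__":
    r=least_squares(res,[.62,.02,0.02,.016,.006],loss="soft_l1")
    print(r.x.round(4),"yaw",np.degrees(r.x[2]).round(2)); print(res(r.x).round(1))
    J=r.jac; print("sd per px",np.sqrt(np.diag(np.linalg.inv(J.T@J))).round(4))
    p=r.x
    print("rail z world",p[3]+.152+p[4],"panel top",p[3]+.173)
    print("side pred: panel top front L/R",proj(s,W(p,[(0,.215,.173),(0,-.215,.173),(0,.215,.004)])).round(1).tolist(),"hung underside L front", proj(s,W(p,[(-.008-.004-.120,.168,.085+p[4]),(-.008-.004,.168,.085+p[4])])).round(1).tolist())
E
python3 fit.py
```

```text
[ 0.6248  0.025  -0.0217  0.0138  0.0068] yaw -1.24
[-0.8 -0.6  0.6  1.   0.1 -0.1 -0.8  0.5 -0.6 -0.7  0.3 -0.1  0.5  0.3
  0.4 -0.2 -0.3  0.  -0.5 -2.5 -1.1]
sd per px [0.0014 0.0007 0.0044 0.0017 0.0009]
rail z world 0.17258346659082222 panel top 0.18679382334107708
side pred: panel top front L/R [[256.7, 282.3], [280.2, 216.6], [261.1, 338.8]] hung underside L front [[312.0, 301.4], [266.5, 300.5]]
```

The fit is consistent: stand origin (0.625, 0.025), yaw −1.2°, rail edge at z ≈ 0.173 (setting +7 mm, plates 14 mm up). The side view agrees to 1–3 px. Going over the bin.

```bash
python3 -m pendant '[[[0.18,-1,0],0,-1],[[0.18,-1,0],0,-1],[[0.18,-1,0],0,-1],[[0.18,-1,0],0,-1],[[0.18,-1,0],0,-1],[[0.18,-1,0],0,-1],[[0.18,-1,0],0,-1],[[0.18,-1,0],0,-1],[[0.18,-1,0],0,-1],[[0.18,-1,0],0,-1],[[0.22,-1,0],0,-1],[[0,0,0],0,-1]]'
python3 -m pendant '[[[0,0,1],-1,-1],[[0,0,1],-1,-1],[[0,0,1],-1,-1],[[0,0,1],-1,-1],[[0,0,1],-1,-1],[[0,0,1],-1,-1],[[0,0,1],-1,-1],[[0,0,1],-1,-1],[[0,0,1],-1,-1],[[0,0,1],-1,-1],[[0,0,0.5],-1,-1],[[0,0,0],-1,-1]]'
python3 -m pendant '[[[0,0,0],-1,-1],[[0,0,0],-1,-1],[[0,0,0],-0.37,-1],[[0,0,0],0,-1]]'
python3 - <<'E'
from h import *
c=env.read_camera("wrist"); st=env.get_state();print(st["tcp_pos"],st["orientation"],st["joint_pos"]); cv2.imwrite("pics/w4.png",c["color"])
R=np.radians(86.2)
M=np.array([(.06,-.028,.07),(.06,.028,.07),(-.06,-.028,.036),(-.06,.028,.036),(.071,-.024,.07),(.071,.024,.07)])
X=np.c_[.3983+np.cos(R)*M[:,0]-np.sin(R)*M[:,1],-.2975+np.sin(R)*M[:,0]+np.cos(R)*M[:,1],M[:,2]]
print(proj(c,X).round(1).tolist()); np.savez("w4.npz",**c)
im=c["color"].copy()
for u,v in proj(c,X): cv2.circle(im,(int(u),int(v)),3,(0,255,0),1)
cv2.imwrite("pics/w4.png",im)
E
```

```text
clock: 8.2
tcp_pos: [0.4006, -0.2632, 0.3704]
orientation: [-0.0, 0.001, 1.0, 0.001]
wrist_force: [0.2, -0.1, -0.2]
finger_gap: 0.0854
clock: 9.7
tcp_pos: [0.4002, -0.2609, 0.16]
orientation: [-0.0, -0.589, 0.808, 0.001]
wrist_force: [0.3, -0.6, -0.4]
finger_gap: 0.0852
clock: 10.2
tcp_pos: [0.4008, -0.2617, 0.1611]
orientation: [0.0, -0.683, 0.73, 0.0]
wrist_force: [0.5, -0.4, 0.5]
finger_gap: 0.0853
[ 0.40079062 -0.26189396  0.16115914] [ 1.05645852e-04 -6.83251484e-01  7.30183084e-01  2.49956589e-04] [-7.46830889e-01  1.63662039e-01 -3.24399821e-01  1.08321794e+00
  2.46590425e-04 -2.25124378e+00]
[[283.4, 273.8], [358.0, 273.8], [282.7, 104.8], [359.0, 104.9], [289.1, 287.0], [352.2, 287.1]]
```

View pics/w4.png

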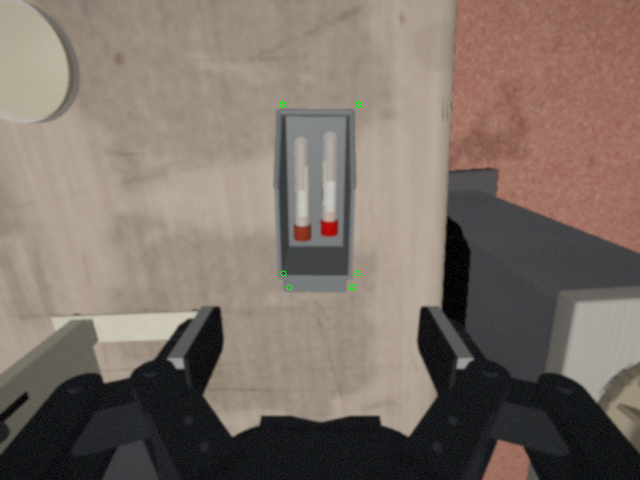

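The overlay and the picture agree to within 4–5 px (~3 mm): front rim at (276..355,109), hook at row 290. The yaw matches and the tubes lie in the bin. Small correction, then descend and grip.

```bash
python3 -m pendant '[[[0.05,-0.08,1],0,-1],[[0,0,1],0,-1],[[0,0,1],0,-1],[[0,0,1],0,-1],[[0,0,1],0,-1],[[0,0,1],0,-1],[[0,0,0.7],0,-1],[[0,0,0],0,-1]]' 50
python3 -m pendant '[[[0,0,0],0,1],[[0,0,0],0,1],[[0,0,0],0,1],[[0,0,0],0,1],[[0,0,0],0,1],[[0,0,0],0,1],[[0,0,0],0,1],[[0,0,0],0,1]]' 50
python3 -c "
from h import *
st=env.get_state();print(st['tcp_pos'],st['wrist_force'],st['ft_torque'])"
```

```text
clock: 11.25
tcp_pos: [0.4016, -0.2631, 0.0264]
orientation: [-0.0, -0.683, 0.73, 0.001]
wrist_force: [-0.0, -0.5, -0.4]
finger_gap: 0.0856
clock: 12.25
tcp_pos: [0.4031, -0.2646, 0.0283]
orientation: [0.0, -0.683, 0.73, -0.001]
wrist_force: [0.6, 0.6, 5.7]
finger_gap: 0.0555
[ 0.40314895 -0.26460335  0.02833674] [0.56565035 0.60259231 5.68436248] [0.14893637 0.09888093 0.06996959]
```

```bash
python3 -m pendant '[[[0,0,-0.5],0,1],[[0,0,-1],0,1],[[0,0,-1],0,1],[[0,0,-1],0,1],[[0,0,-1],0,1],[[0,0,-1],0,1],[[0,0,-1],0,1],[[0,0,-1],0,1],[[0,0,0],0,1],[[0,0,0],0,1]]'
python3 - <<'E'
from h import *
c=env.read_camera("wrist"); st=env.get_state();print(st["tcp_pos"],st["orientation"],st["wrist_force"],st["ft_torque"]); cv2.imwrite("pics/w5.png",c["color"])
s=env.read_camera("side");crop(s,"pics/s5.png",(300,180,420,270),6)
E
```

```text
clock: 13.5
tcp_pos: [0.4018, -0.2636, 0.1766]
orientation: [-0.0, -0.683, 0.73, 0.001]
wrist_force: [0.3, -0.1, -2.1]
finger_gap: 0.0554
[ 0.40164608 -0.26341161  0.17630602] [-3.06253508e-05 -6.83157880e-01  7.30270163e-01  8.94211625e-04] [-0.3758322  -0.87660314 -2.14850332] [ 0.00152595 -0.02712989  0.01833338]
```

View pics/w5.png

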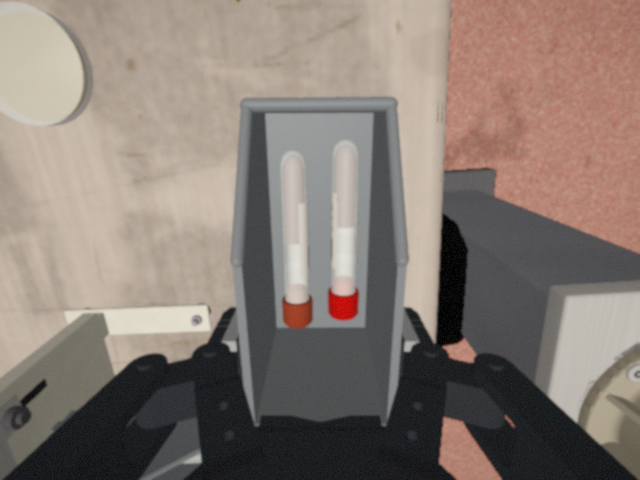

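View pics/s5.png

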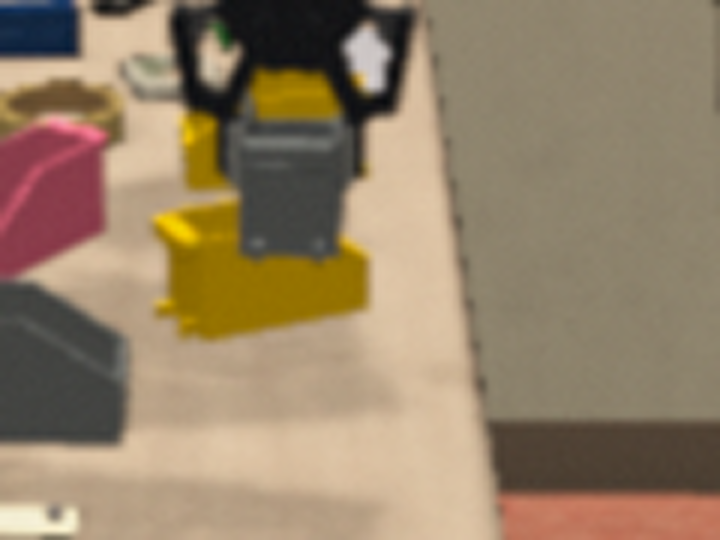

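Bin held and both tubes in it: caps at (298,311) and (343,302), front rim at row 102. I now fit its pose in the hand, including pitch.

```bash
cat > hand.py <<'E'
from h import *
from scipy.optimize import least_squares
from scipy.spatial.transform import Rotation as Ro
def fit(c,st,obs,M):
    q=st["orientation"]; T=Ro.from_quat(q,scalar_first=True); tcp=np.array(st["tcp_pos"])
    # bin in tool: bin x -> tool x, bin z -> -tool z, bin y -> -tool y ; params: grip offset in tool, pitch(about bin y), yaw, roll
    base=Ro.from_matrix(np.diag([1.,-1,-1]))
    def X(p,M): return T.apply(base.apply(Ro.from_euler("zyx",p[3:6]).apply(np.array(M)))+p[:3])+tcp
    f=lambda p:(proj(c,X(p,M))-obs).ravel()
    r=least_squares(f,[-.035,0,.027,0,0,0]); return r,X
E
python3 - <<'E'
from hand import *
c=env.read_camera("wrist"); st=env.get_state()
M=[(-.06,.028,.036),(-.06,-.028,.036),(-.01,.028,.07),(-.01,-.028,.07),(.057,.025,.003),(.057,-.025,.003)]
O=np.array([(398,101),(241,101),(408,262),(231,262),(367,328),(277,328)],float)
r,X=fit(c,st,O,M); print(r.x[:3].round(4),np.degrees(r.x[3:]).round(2),"(yaw,pitch,roll)"); print(r.fun.round(1))
print("hook,foot,origin in world",X(r.x,[(.064,0,.067),(.0725,0,.006),(0,0,0)]).round(4))
E
```

```text
[0.0296 0.0002 0.0263] [   0.4  -180.07  179.27] (yaw,pitch,roll)
[-1.5 -1.4  1.9 -0.2 -0.   0.5 -0.2  0.7 -1.   0.3  0.5  0.2]
hook,foot,origin in world [[ 0.4042 -0.2292  0.217 ]
 [ 0.4038 -0.2205  0.1561]
 [ 0.3994 -0.2929  0.1499]]
```

The bin is level in the hand (hook 67 mm over underside, yaw within 0.5°); the hook throat lies 34 mm ahead of the TCP and 41 mm above it. Next: rise and turn the bin with its back to the stand.

```bash
python3 -m pendant '[[[0,0,-0.92],0.5,1],[[0,0,-0.92],1,1],[[0,0,-0.92],1,1],[[0,0,0],1,1],[[0,0,0],1,1],[[0,0,0],1,1],[[0,0,0],1,1],[[0,0,0],1,1],[[0,0,0],1,1],[[0,0,0],1,1],[[0,0,0],1,1],[[0,0,0],1,1]]'
python3 -m pendant '[[[0,0,0],1,1],[[0,0,0],1,1],[[0,0,0],1,1],[[0,0,0],0,1]]'
python3 -c "
from h import *
st=env.get_state();print(st['tcp_pos'],st['wrist_force'],st['joint_pos']);q=st['orientation'];print(np.degrees(2*np.arctan2(q[2],q[1]))-90)"
```

```text
clock: 15.15
tcp_pos: [0.4019, -0.2637, 0.2316]
orientation: [-0.0, -0.148, 0.989, 0.001]
wrist_force: [0.2, -0.4, -1.1]
finger_gap: 0.0554
clock: 15.65
tcp_pos: [0.402, -0.2637, 0.2318]
orientation: [-0.0, 0.007, 1.0, 0.0]
wrist_force: [0.2, -0.7, -1.4]
finger_gap: 0.0554
[ 0.40196754 -0.26372411  0.23179112] [ 0.16814187 -0.66303482 -1.38885956] [-7.47822901e-01  1.31878433e-01 -1.84846873e-01  1.25537495e+00
  2.61798327e-06 -7.34720155e-01]
89.24926788321068
```

```bash
python3 -m pendant '[[[-0.31,0.5,0],0,1],[[-0.31,0.97,0],0,1],[[-0.31,0.97,0],0,1],[[-0.31,0.97,0],0,1],[[-0.31,0.97,0],0,1],[[-0.31,0.97,0],0,1],[[-0.31,0.97,0],0,1],[[-0.31,0.97,0],0,1],[[-0.31,0.97,0],0,1],[[-0.31,0.97,0],0,1],[[-0.31,0.97,0],0,1],[[-0.31,0.97,0],0,1]]'
python3 -m pendant '[[[-0.31,0.97,0],0,1],[[-0.31,0.97,0],0,1],[[-0.31,0.97,0],0,1],[[0,0.47,0],0,1],[[0,0,0.8],0,1],[[0,0,1],0,1],[[0,0,1],0,1],[[0,0,0.9],0,1],[[0,0,0],0,1],[[0,0,0],0,1]]'
python3 - <<'E'
from hand import *
c=env.read_camera("wrist"); st=env.get_state();print(st['tcp_pos'],st['wrist_force'],st['ft_torque']);q=st['orientation'];print(np.degrees(2*np.arctan2(q[2],q[1]))-90)
cv2.imwrite("pics/w6.png",c["color"])
s=env.read_camera("side");crop(s,"pics/s6.png",(240,200,360,320),5); t=env.read_camera("top");crop(t,"pics/t6.png",(160,170,330,290),4.5)
np.savez("w6.npz",**c);np.savez("s6.npz",**s);np.savez("t6.npz",**t)
E
```

```text
clock: 17.15
tcp_pos: [0.48, -0.0402, 0.2323]
orientation: [-0.0, 0.006, 1.0, 0.0]
wrist_force: [0.3, 0.3, -2.0]
finger_gap: 0.0554
clock: 18.4
tcp_pos: [0.4996, 0.0257, 0.1591]
orientation: [0.0, 0.007, 1.0, -0.0]
wrist_force: [0.4, -0.3, -1.5]
finger_gap: 0.055
[0.49987836 0.02569034 0.15940814] [-1.61571177  0.7033699  -1.29101593] [-0.04273071 -0.07006267  0.05042069]
89.19674860514345
```

View pics/w6.png

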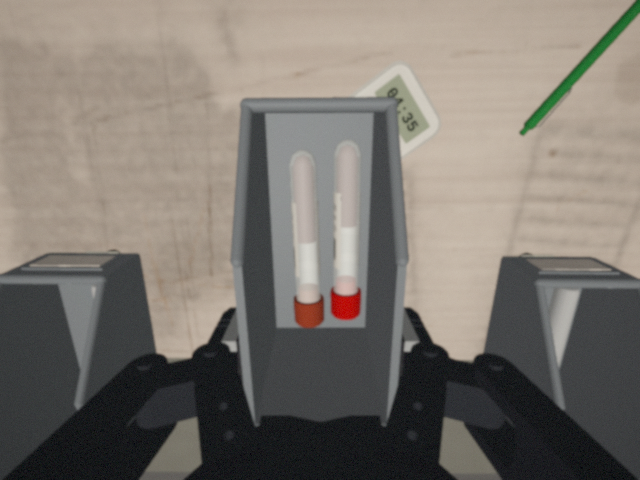

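View pics/s6.png

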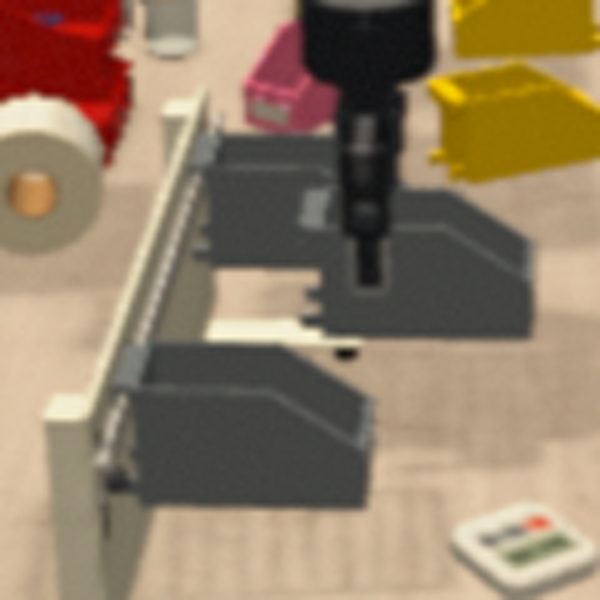

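View pics/t6.png

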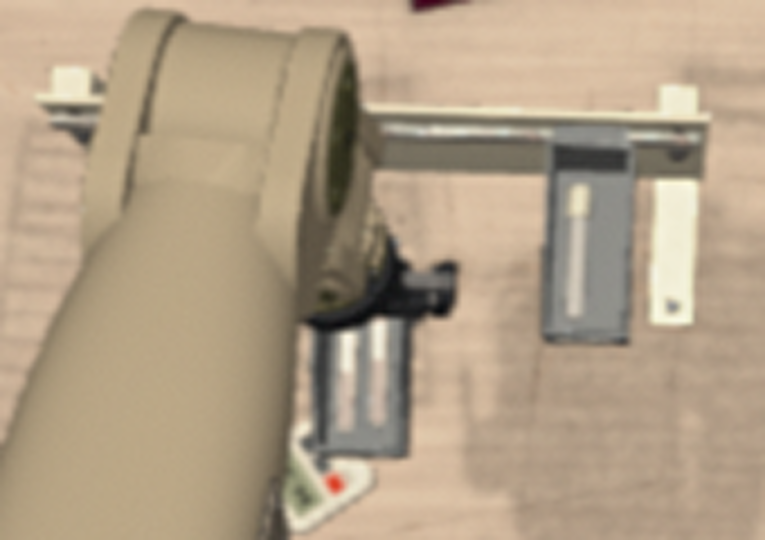

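The bin is centred between the neighbours: inner edges at columns 155 and 487 in w6, bin centre at 320. In the side view it is level, in front of the rail and behind the timer. Now forward at rib height, the last centimetres in small steps.

```bash
python3 -m pendant '[[[-0.5,0,0.2],0,1],[[-0.7,0,0],0,1],[[-0.7,0,0],0,1],[[-0.7,0,0],0,1],[[-0.5,0,0],0,1],[[-0.2,0,0],0,1],[[0,0,0],0,1],[[0,0,0],0,1]]'
python3 - <<'E'
from h import *
st=env.get_state();print(st['tcp_pos'],st['wrist_force'],st['ft_torque'])
s=env.read_camera("side");crop(s,"pics/s7.png",(240,190,340,270),7.5)
E
```

```text
clock: 19.55
tcp_pos: [0.5649, 0.0248, 0.1545]
orientation: [-0.0, 0.007, 1.0, 0.0]
wrist_force: [-0.3, -0.1, -2.5]
finger_gap: 0.0556
[0.56492944 0.02482013 0.15448555] [-0.29950003 -0.09000575 -2.5246391 ] [ 0.00211862 -0.01135591  0.04527186]
```

View pics/s7.png

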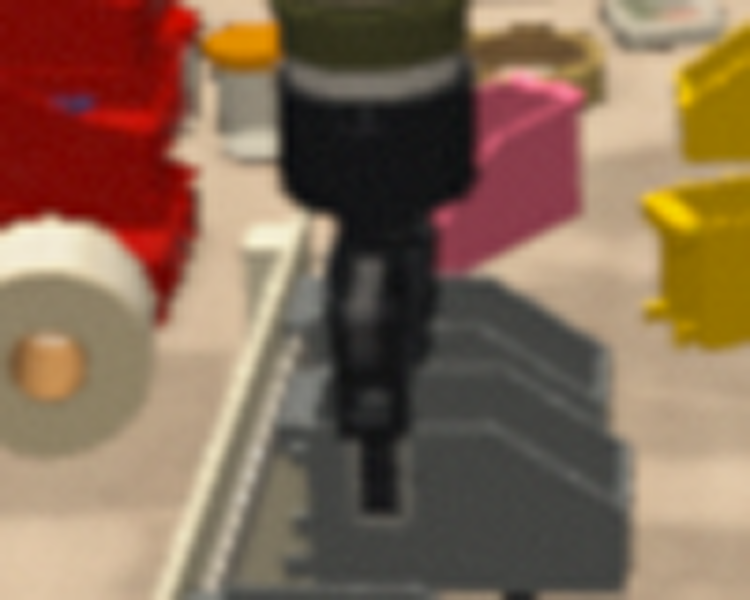

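Ribs at (300,540) are short of the panel; the hook at (305,400) is higher than the rail line. Feeling for the panel.

```bash
python3 -m pendant '[[[-0.2,0,0],0,1],[[-0.2,0,0],0,1],[[-0.1,0,0],0,1],[[0,0,0],0,1]]'
python3 -m pendant '[[[-0.1,0,0],0,1],[[0,0,0],0,1]]'
python3 -m pendant '[[[-0.1,0,0],0,1],[[0,0,0],0,1]]'
```

```text
clock: 20.1
tcp_pos: [0.5755, 0.0246, 0.1544]
orientation: [0.0, 0.007, 1.0, 0.0]
wrist_force: [0.1, -0.1, -2.3]
finger_gap: 0.0556
clock: 20.35
tcp_pos: [0.5775, 0.0246, 0.1545]
orientation: [0.0, 0.007, 1.0, 0.0]
wrist_force: [-0.3, -0.5, -1.1]
finger_gap: 0.0556
clock: 20.6
tcp_pos: [0.5795, 0.0246, 0.1545]
orientation: [0.0, 0.007, 1.0, 0.0]
wrist_force: [1.2, -1.5, -2.0]
finger_gap: 0.0559
```

```bash
python3 -m pendant '[[[-0.08,0,0],0,1],[[0,0,0],0,1]]'
python3 -m pendant '[[[-0.08,0,0],0,1],[[0,0,0],0,1]]'
```

```text
clock: 20.85
tcp_pos: [0.5811, 0.0246, 0.1545]
orientation: [0.0, 0.007, 1.0, 0.0]
wrist_force: [0.4, 0.2, -1.3]
finger_gap: 0.0556
clock: 21.1
tcp_pos: [0.5827, 0.0245, 0.1545]
orientation: [0.0, 0.007, 1.0, 0.0]
wrist_force: [0.2, -0.7, -1.7]
finger_gap: 0.0557
```

```bash
python3 -m pendant '[[[-0.05,0,0],0,1],[[0,0,0],0,1]]'
python3 -m pendant '[[[-0.05,0,0],0,1],[[0,0,0],0,1]]'
```

```text
clock: 21.35
tcp_pos: [0.5831, 0.0245, 0.1544]
orientation: [-0.001, 0.007, 1.0, 0.0]
wrist_force: [-2.6, 0.5, -0.2]
finger_gap: 0.0554
clock: 21.6
tcp_pos: [0.5832, 0.0246, 0.1544]
orientation: [-0.001, 0.007, 1.0, 0.0]
wrist_force: [-5.1, 0.5, 0.9]
finger_gap: 0.0556
```

```bash
python3 -m pendant '[[[-0.05,0,0],0,1],[[0,0,0],0,1]]'
python3 -c "
from h import *
s=env.read_camera('side');crop(s,'pics/s8.png',(240,190,340,270),7.5)"
```

```text
clock: 21.85
tcp_pos: [0.5833, 0.0246, 0.1543]
orientation: [-0.002, 0.007, 1.0, 0.0]
wrist_force: [-8.2, -0.8, 3.9]
finger_gap: 0.0556
```

View pics/s8.png

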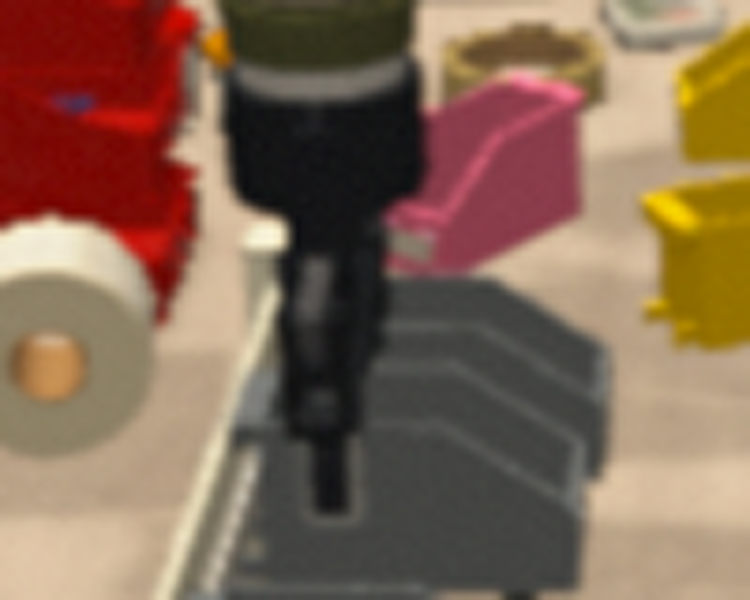

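Ribs touch the panel at TCP x = 0.583 (predicted 0.582), now 8 N. I back off to a bare touch, then go straight down feeling for the rail, expected at TCP z ≈ 0.132. A touch near 0.143 would mean the lip is on the edge.

```bash
python3 -m pendant '[[[0.14,0,0],0,1],[[0,0,0],0,1]]'
python3 -m pendant '[[[0,0,0.15],0,1],[[0,0,0.15],0,1],[[0,0,0],0,1]]'
python3 -m pendant '[[[0,0,0.1],0,1],[[0,0,0],0,1]]'
python3 -m pendant '[[[0,0,0.1],0,1],[[0,0,0],0,1]]'
```

```text
clock: 22.15
tcp_pos: [0.583, 0.0246, 0.1545]
orientation: [0.0, 0.007, 1.0, 0.0]
wrist_force: [-1.8, -0.2, -0.2]
finger_gap: 0.0558
clock: 22.52
tcp_pos: [0.583, 0.0245, 0.1481]
orientation: [0.0, 0.007, 1.0, 0.0]
wrist_force: [-0.3, 0.2, -1.7]
finger_gap: 0.0558
clock: 22.78
tcp_pos: [0.5829, 0.0245, 0.1464]
orientation: [0.0, 0.007, 1.0, 0.0]
wrist_force: [-0.3, 0.2, -1.4]
finger_gap: 0.0554
clock: 23.02
tcp_pos: [0.5828, 0.0245, 0.1443]
orientation: [0.0, 0.007, 1.0, 0.0]
wrist_force: [-0.8, 0.0, -2.1]
finger_gap: 0.0556
```

```bash
python3 -m pendant '[[[0,0,0.1],0,1],[[0,0,0],0,1]]'
python3 -m pendant '[[[0,0,0.1],0,1],[[0,0,0],0,1]]'
```

```text
clock: 23.28
tcp_pos: [0.5827, 0.0245, 0.1423]
orientation: [-0.0, 0.007, 1.0, 0.0]
wrist_force: [-0.1, -0.9, -2.1]
finger_gap: 0.0556
clock: 23.52
tcp_pos: [0.5826, 0.0245, 0.1403]
orientation: [-0.0, 0.007, 1.0, 0.0]
wrist_force: [-0.1, 0.7, -1.8]
finger_gap: 0.0554
```

```bash
python3 -m pendant '[[[0,0,0.1],0,1],[[0,0,0],0,1]]'
python3 -m pendant '[[[0,0,0.1],0,1],[[0,0,0],0,1]]'
```

```text
clock: 23.78
tcp_pos: [0.5826, 0.0245, 0.1383]
orientation: [-0.0, 0.007, 1.0, 0.0]
wrist_force: [-0.9, -0.5, -1.6]
finger_gap: 0.0556
clock: 24.02
tcp_pos: [0.5826, 0.0245, 0.1363]
orientation: [-0.0, 0.007, 1.0, 0.0]
wrist_force: [0.2, 0.0, -2.6]
finger_gap: 0.0555
```

```bash
python3 -m pendant '[[[0,0,0.1],0,1],[[0,0,0],0,1]]'
python3 -m pendant '[[[0,0,0.06],0,1],[[0,0,0],0,1]]'
```

```text
clock: 24.28
tcp_pos: [0.5826, 0.0245, 0.1343]
orientation: [-0.0, 0.007, 1.0, 0.0]
wrist_force: [-0.0, 0.5, -2.6]
finger_gap: 0.0556
clock: 24.52
tcp_pos: [0.5827, 0.0245, 0.1332]
orientation: [-0.0, 0.007, 1.0, 0.0]
wrist_force: [0.0, -0.3, -1.8]
finger_gap: 0.0555
```

```bash
python3 -m pendant '[[[0,0,0.06],0,1],[[0,0,0],0,1]]'
python3 -m pendant '[[[0,0,0.06],0,1],[[0,0,0],0,1]]'
```

```text
clock: 24.78
tcp_pos: [0.5829, 0.0245, 0.1324]
orientation: [0.0, 0.007, 1.0, 0.0]
wrist_force: [-0.9, 0.1, 0.1]
finger_gap: 0.0556
clock: 25.02
tcp_pos: [0.5829, 0.0245, 0.1323]
orientation: [0.001, 0.007, 1.0, -0.0]
wrist_force: [-3.5, 0.9, 7.0]
finger_gap: 0.0554
```

The rail bears at TCP z = 0.1324, as predicted for fully home (0.132): Fz goes from −2 to +7 N. Bringing the pull to about 10 N and holding.

```bash
python3 -m pendant '[[[0,0,0.025],0,1],[[0,0,0],0,1],[[0,0,0],0,1]]'
python3 -m pendant '[[[0,0,0],0,1],[[0,0,0],0,1],[[0,0,0],0,1]]'
python3 - <<'E'
from hand import *
c=env.read_camera("wrist"); st=env.get_state();print(st['tcp_pos'],st['wrist_force'],st['ft_torque']);cv2.imwrite("pics/w9.png",c["color"])
s=env.read_camera('side');crop(s,'pics/s9.png',(240,190,340,270),7.5)
E
```

```text
clock: 25.4
tcp_pos: [0.5829, 0.0246, 0.1323]
orientation: [0.001, 0.007, 1.0, -0.0]
wrist_force: [-4.6, 0.6, 9.1]
finger_gap: 0.0552
clock: 25.78
tcp_pos: [0.583, 0.0245, 0.1323]
orientation: [0.001, 0.007, 1.0, -0.0]
wrist_force: [-4.1, 1.6, 9.6]
finger_gap: 0.0555
[0.58294389 0.02454207 0.13226489] [-4.63156318  0.8151523   9.75592059] [ 0.02255512  0.63587195 -0.09679323]
```

View pics/w9.png

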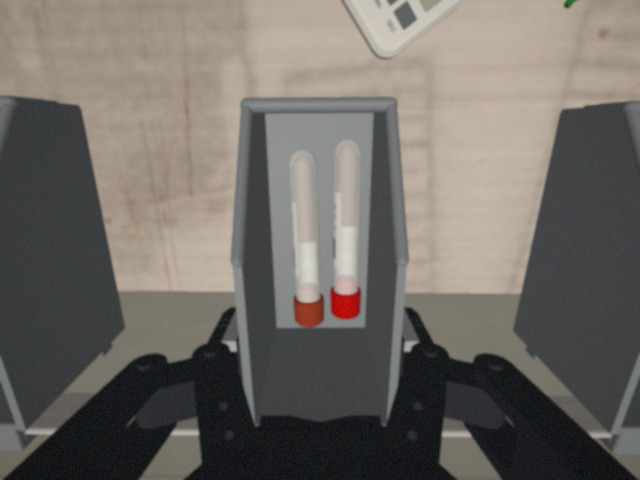

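View pics/s9.png

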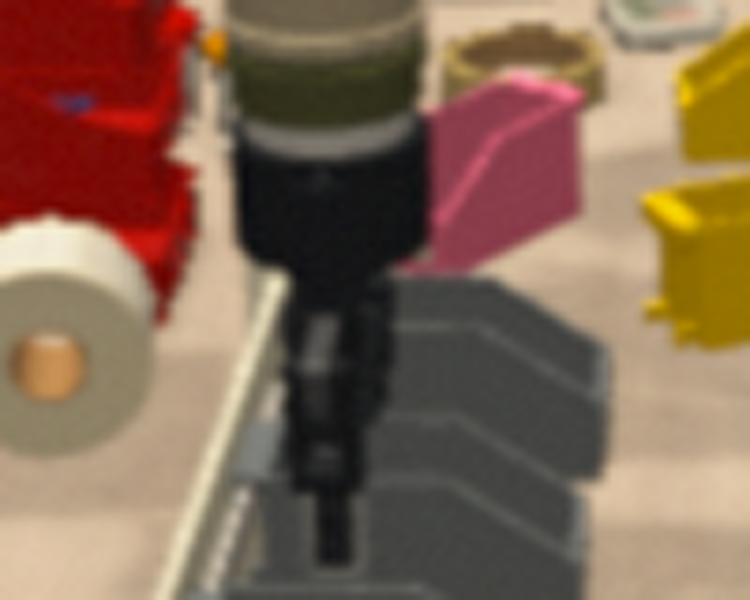

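The tug was held for more than 0.6 s at about 9.7 N plus the weight. In w9 the rail line (row 432) runs at hook level, the bin is centred (col 320) between the neighbours' inner edges (125 and 515), and both tubes lie in it. Next I relax the pull and open.

```bash
python3 -m pendant '[[[0,0,-0.04],0,1],[[0,0,-0.03],0,1],[[0,0,0],0,1],[[0,0,0],0,1]]'
python3 -m pendant '[[[0,0,0],0,0.3],[[0,0,0],0,0],[[0,0,0],0,-0.5],[[0,0,0],0,-1],[[0,0,0],0,-1],[[0,0,0],0,-1],[[0,0,0],0,-1],[[0,0,0],0,-1]]'
python3 - <<'E'
from hand import *
st=env.get_state();print(st['tcp_pos'],st['wrist_force'],st['finger_gap'])
c=env.read_camera("wrist");cv2.imwrite("pics/w10.png",c["color"])
E
```

```text
clock: 26.38
tcp_pos: [0.5829, 0.0245, 0.1323]
orientation: [0.0, 0.007, 1.0, 0.0]
wrist_force: [-2.4, -0.3, 6.2]
finger_gap: 0.0556
clock: 27.38
tcp_pos: [0.5828, 0.0245, 0.1318]
orientation: [0.0, 0.007, 1.0, 0.0]
wrist_force: [0.2, -0.1, -0.6]
finger_gap: 0.0857
[0.58278288 0.02453431 0.13179715] [ 0.22560056 -0.11937807 -0.56837172] 0.08566296672326346
```

View pics/w10.png

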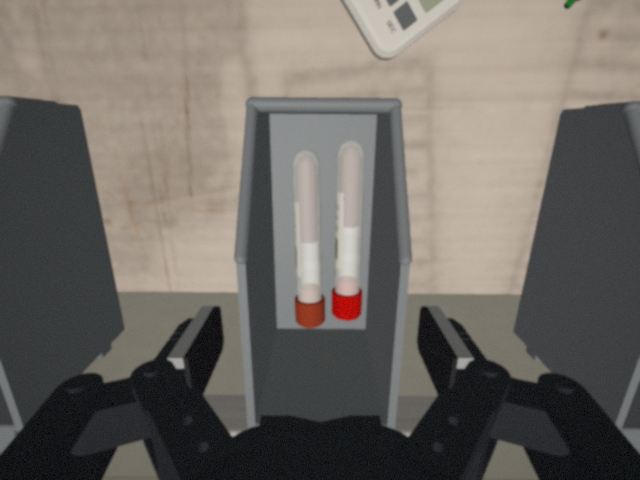

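The fingers are open and clear of the bin on both sides (inner tips at cols 222 and 418, bin 236–410); the bin still hangs. Retreat straight up, then look.

```bash
python3 -m pendant '[[[0,0,-0.3],0,-1],[[0,0,-0.6],0,-1],[[0,0,-1],0,-1],[[0,0,-1],0,-1],[[0,0,-1],0,-1],[[0,0,-1],0,-1],[[0,0,-1],0,-1],[[0,0,-1],0,-1],[[0,0,-1],0,-1]]'
python3 -m pendant '[[[1,0,-0.5],0,-1],[[1,0,-0.5],0,-1],[[1,0,0],0,-1],[[1,0,0],0,-1],[[1,0,0],0,-1],[[1,0,0],0,-1],[[1,0,0],0,-1],[[0,0,0],0,-1],[[0,0,0],0,-1]]'
python3 - <<'E'
from hand import *
st=env.get_state();print(st['tcp_pos'],st['wrist_force'],st['finger_gap'])
c=env.read_camera("wrist");cv2.imwrite("pics/w11.png",c["color"]);np.savez("w11.npz",**c)
s=env.read_camera('side');crop(s,'pics/s11.png',(230,180,370,300),5.5)
E
```

```text
clock: 28.55
tcp_pos: [0.5828, 0.0245, 0.2917]
orientation: [0.001, 0.007, 1.0, -0.0]
wrist_force: [0.2, -0.3, 0.3]
finger_gap: 0.0856
clock: 29.68
tcp_pos: [0.4435, 0.0265, 0.3105]
orientation: [0.001, 0.007, 1.0, -0.0]
wrist_force: [-0.7, -0.2, 0.3]
finger_gap: 0.0855
[0.44349908 0.02645558 0.31050238] [-0.6889587  -0.19758099  0.29961502] 0.08553294415617803
```

View pics/w11.png

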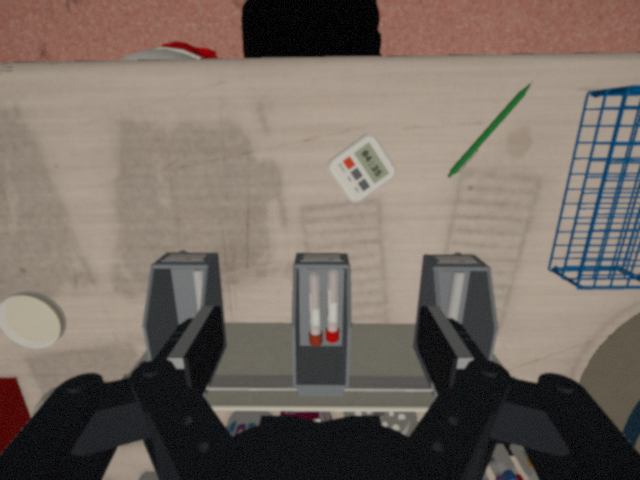

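View pics/s11.png

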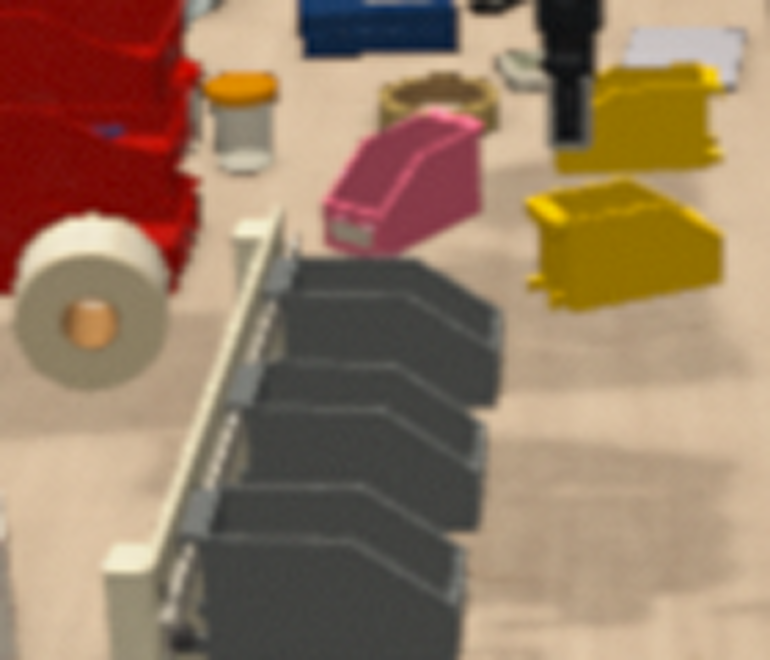

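The middle bin (wrist view (322,320)) hangs like its neighbours, level with them in the side view, with both tubes in it. Timer, dish and rack are where they were, and the robot touches nothing. Handing in.

```bash
python3 -c "
from workcell import env
print(env.hand_in())"
```

```text
the job is handed in; nothing more can be done
None
```

The grey tube bin hangs on the stand's rail, about midway between the two hung bins, with both tubes still in it. I handed the job in just after 29.7 s on the robot's clock; no verdict was reported.

- **Feeling for the rail:** the foot ribs touched the panel at TCP x = 0.583 m (predicted 0.582). The hook bore on the rail at TCP z = 0.132 m, as predicted for fully home, which puts the rail's edge at about z = 0.173 m.
- **Loads:** I pressed the ribs against the panel with up to about 8 N while feeling for it. The downward tug read 9.1 to 9.8 N at the wrist for over 0.6 s, so with the bin's roughly 2 N weight the rail carried about 11 to 12 N, with 4 to 5 N on the panel.
- **Release:** at release I had relaxed the pull only to about 6 N, not to zero. The bin stayed put when the fingers opened.
- **Last checks:** the wrist and side pictures show the bin level and seated like its neighbours. The wrist force was near zero with the fingers clear. The timer, dish and rack looked unmoved.
- **Disagreements:** the cameras differed by about 3 mm on the bin before the grasp and by 2 to 3 px on the panel corners. I also moved about 1 mm the wrong way along the bin before gripping, through a sign slip. The fit of the bin in the hand then put the grip at x ≈ +30 mm instead of +35 mm, and I allowed for that.

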